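Snap the drip tray out of the cup warmer

TASK

The drip tray is snapped into the slot of the cup warmer: pull it straight out against its sprung catch until it is completely apart from the warmer, and leave it lying flat on the ledge right in front of the slot, still in line with it, with a clear gap of a few centimetres between the two. Leave the cup standing where it is on the warmer, and do not disturb the moka bottoms and the funnel.

Things in the scene. Friction and masses are not known exactly. Their poses are not given: they have to be found in the camera images.
- warmer: low stainless cup warmer fixed to the ledge, 130 (x) by 130 (y) by 42 mm high. Origin at the centre of its underside; z up. Its front faces its own -x, roughly to the robot (turned up to 0.65 rad either way), with the tray's slot: 94 mm wide, 22 mm high, 62 mm deep, open at ledge level. A sprung ball in the slot's roof holds the tray (see catch)
- tray: bare-metal drip tray, 115 long (x) by 90 mm wide (y), about 0.25 kg, on the ledge. Origin at the centre of its underside, z up, axes parallel to the warmer's at the start. Floor 3 mm thick, side rims 3 mm thick and 12 mm high; a low ridge crosses the floor near the rear end. At the start the rear 60 mm are in the slot and the front 55 mm stick out
- tray_lip (a point): middle of the top edge of the upright lip at the tray's front end: full width, 8 mm thick, 30 mm high; 53.5 mm towards -x from the tray's origin. At the start a space 47 mm long and 84 mm wide, open above, lies between lip and warmer: closed fingers can go in, hook behind the lip and pull along the tray's -x. It can also be pinched
- tray_back (a point): middle of the tray's rear edge, on its underside, 57.5 mm behind (+x) the tray's origin. It stands 60 mm inside the slot at the start; the tray is apart once it is past the warmer's front face (x below -65 mm in the warmer's frame)
- cup: brown glazed espresso cup with a handle (turned to the warmer's rear), 60 mm across, 52 mm high, loose on the warmer's top, its centre about 20 mm behind the warmer's centre. Origin at the centre of its underside, z up
- moka_low: lower of two stacked aluminium moka pot bottoms, loose, each 86 mm across at the foot and 58 mm high. Origin at the centre of its underside; beside the warmer
- moka_top: upper of the two stacked moka bottoms (the stack is 116 mm high). Origin at the centre of its underside
- funnel: aluminium moka funnel filter standing on its 56 mm wide basket with its stem up, 75 mm high, loose. Origin at the centre of its underside; on the warmer's other side
- catch (a joint): upward travel of the sprung ball (0 at rest, m), hidden in the slot; the tray's ridge lifts it 3 mm in passing. Snapping past it takes a pull of about 8 to 13 N within the first 15 mm; after that the tray slides easily
There are look-alikes about, which are no part of the job. Leave any brown, red or turquoise look-alike of the tray alone.

How it is judged (in metres and radians):
At the end, for the whole second after the job is handed in: Tray flat and still on the ledge, rear edge 8 to 100 mm clear of the warmer's front, within 40 mm sideways and 0.35 rad of in line with the slot; cup standing on the warmer within 15 mm, moka bottoms and funnel within 20 mm of where they were (x of tray_back in the frame of warmer between -0.165 and -0.073 m and y of tray in the frame of warmer between -0.04 and 0.04 m and angle between the x axis of tray and the x axis of warmer, either way round below 0.35 rad and angle between tray's own z axis and vertical below 0.08 rad and height (world z) of tray below 0.006 m and linear speed of tray below 0.02 m/s and distance of cup from where it was at the start of the episode below 0.015 m and angle between cup's own z axis and vertical below 0.1 rad and distance of each of moka_low, moka_top, funnel from where it was at the start of the episode below 0.02 m); the robot touches nothing.
It fails at once if the cup is tipped or knocked along (angle between cup's own z axis and vertical above 0.3 rad or distance of cup from where it was at the start of the episode above 0.03 m).
It fails at once if a moka bottom or the funnel is knocked over (angle between any of moka_low, moka_top, funnel's own z axis and vertical above 0.4 rad).
It also fails if it takes over 35 s, if anything falls off the work surface, if the arm or the gripper's body presses on something with over 40 N, if the wrist force passes 120 N, or if a joint passes its speed limit or range.

ROBOT

A 6-joint arm with a two-finger parallel gripper is mounted at the origin on the work surface. World frame = base frame: x ahead of the robot, y to its left, z up, the work surface at z = 0. Lengths are in m, angles in degrees, forces in N, time in s.
With the tool pointing down it reaches from about 0.15 to 0.775 m from the base axis. Payload 6.1 kg.
Tool frame: the origin (TCP) lies on the mounting face of the last link; the fingertips stand 173 mm ahead of it and the grasp point (between the pads) lies 155 mm ahead of it (tip_extent is the distance from the TCP to the fingertips, in m); z points along the fingers, y is the direction in which the jaws open and shut (so a half turn about z gives the same grasp; the last joint's range is limited). The gripper opens to 85 mm and grips with 20 to 120 N. Pads are 22 mm wide; open, the fingers measure 114 mm over their backs; the gripper's body (76 mm by 85 mm) begins 54 mm behind the grasp point. The pads swing forward as they close: fully open they stand 13 mm farther back than shut.
Start: joints at [67.953, 7.208, -2.269, 80.523, 0, 90], TCP at [0.197, 0.487, 0.405] pointing down, gripper open.
Joint ranges: [-155.77, 155.77], [-54.66, 111.73], [-72.52, 77.12], [-102.08, 115.82], [-83.92, 84.16], [-180, 180]. Speed limits (degrees/s): [136.94, 136.94, 172.46, 180, 180, 180].

INTERFACE

Orientations are given as [roll, pitch, yaw] about the fixed x, y, z axes, in that order (R = Rz(yaw) Ry(pitch) Rx(roll)).
In Python, from workcell import * gives the robot as it stands. The module is installed in compiled form; this text tells all that it offers.
- The arm moves only by the tool drive_tool, never from a script. Its argument "increments" is a list of rows, each a list of 7 numbers: the shift along the tool's x, y, z in mm, then the turn, a rotation vector about the tool's x, y, z in degrees, then the gripper command: -1 is shut, 1 is fully open, values between are in proportion. A call has exactly 8 rows; each row is the pose to reach, as a shift and turn from the pose commanded when the call began, along the tool's axes at that moment; what a row does not reach only later rows make up. A row lasts 1/10 s, in which the tool goes at most 50 mm and 8.59 degrees, less where a joint would pass 70% of its speed; a pose out of reach is approached as far as the arm can. A call with a gripper value outside its range is refused whole. The fingers move at their own pace and stop on an object; "squeeze" is the grip in N (left out, the last holds). Time passes only in rows, so rows that repeat a pose let the fingers close, or fill a call up. It gives the time, the measured TCP pose, the force and the opening at its end, in the units of the state.
- get_state(): the state, without advancing time (a new reading comes with each control period).
- grab_frame(name): name is "scene" or "top" or "wrist"; returns a dict with "frame" (420x560x3 uint8, red, green, blue), "depth" (420x560 float32, m along the optical axis (not along the pixel's ray), 0 where there is no reading), "fx", "fy", "cx", "cy" (pixels), "world_to_cam" (4x4, takes a point from world to camera coordinates). Camera axes: x right, y down, z forward; pixel columns grow to the right and rows downward; lengths in m; the calibration is good to about 2 mm. A picture is of the moment at which its call begins.
- hand_in(): hands the job in, once; it reports no verdict.
The state is a dict: "time": time; "joint_pos": joint angles; "dq": joint speeds; "joint_efforts": joint torques, N m; "position": TCP position; "ee_rot": TCP orientation; "contact_force": force on the tool from outside, world axes, zero at the start; "ft_torque": the same for the moment, N m; "gripper_width": opening from 0.0 (shut) to 1.0 (fully open).
Only numpy, scipy, OpenCV 4.12 (cv2) and the standard library are available. Lean on these libraries where they do the work, as an engineer would, in place of code of your own. Each camera call takes 0.05 s, during which the arm holds its last target.

## Working session

There is one attempt and no reset: what is moved stays moved. The work goes in short steps, Python scripts to look and compute and a tool call to move; the robot and the scene stay as the last step left them, time stands still between calls to the robot, and variables do not carry over. Pictures are saved under pics/ and viewed, and the job is handed in when it is done.

Besides the shell and the picture viewer there is one more tool, called as name(argument=value, ...) on one line, values as JSON. drive_tool: Moves the arm, as the interface text tells. Its arguments: {"type":"object","properties":{"increments":{"type":"array","items":{"type":"array","items":{"type":"number"}}},"squeeze":{"type":"number"}},"required":["increments"]}

```bash
mkdir -p pics; cat > h.py <<'E'
from workcell import *
import numpy as np, cv2
def snap(n,f):
    d=grab_frame(n); cv2.imwrite(f'pics/{f}.png',cv2.cvtColor(d['frame'],cv2.COLOR_RGB2BGR))
    np.savez(f'pics/{f}.npz',**d); return d
def px(d,u,v,z=None):
    # world point of pixel; by depth or on plane z
    T=np.linalg.inv(d['world_to_cam']); r=np.array([(u-d['cx'])/d['fx'],(v-d['cy'])/d['fy'],1.])
    if z is None:
        s=float(d['depth'][int(v),int(u)])
    else:
        s=(z-T[2,3])/(T[:3,:3]@r)[2]
    return T[:3,:3]@(r*s)+T[:3,3]
E
python3 - <<'E'
from h import *
snap('top','top0');snap('scene','scene0')
print(get_state())
E
```

```text
{'time': 0.1, 'joint_pos': array([ 6.79552928e+01,  7.23787428e+00, -2.32117564e+00,  8.05224458e+01,
        1.61786377e-03,  8.99998541e+01]), 'dq': array([ 0.04090103,  0.02175603,  0.10277368, -0.03295085, -0.03538019,
       -0.06952256]), 'joint_efforts': array([ 1.79925606e-03, -4.36909604e+01,  3.53603017e+01,  1.38207036e-02,
        5.74608043e-05,  1.30622265e-06]), 'position': array([0.19700144, 0.48651158, 0.40400115]), 'ee_rot': array([-1.79918504e+02, -1.61806967e-03,  1.57955436e+02]), 'contact_force': array([-0.6248292 ,  0.13518214,  0.64165138]), 'ft_torque': array([ 0.00560826, -0.00715901, -0.00460456]), 'gripper_width': 0.9977458109007408}
```

View pics/top0.png

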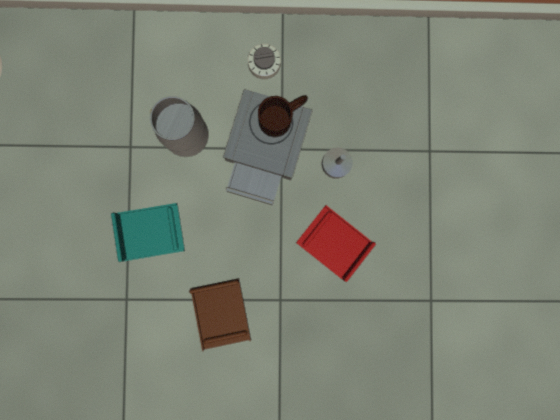

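View pics/scene0.png

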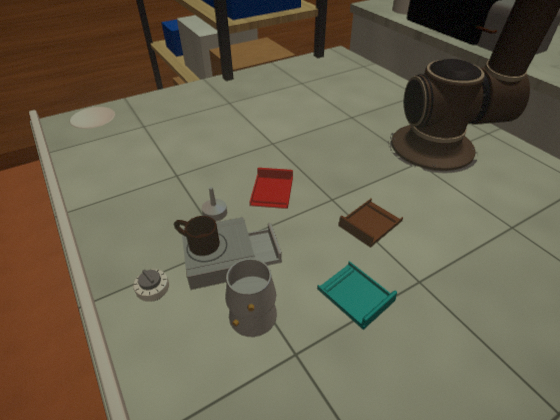

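The candidates are bare metal at top (254,182), turquoise (148,232), red (336,243) and brown (220,314). Only the bare-metal one is in the slot of the warmer, so that's the tray. I'll enlarge it to confirm and measure.

```bash
python3 - <<'E'
from h import *
d=np.load('pics/top0.npz')
f=d['frame'][80:220,210:360,::-1]
cv2.imwrite('pics/c0.png',cv2.resize(f,None,fx=5,fy=4.2857,interpolation=cv2.INTER_CUBIC) if 0 else cv2.resize(f[:, :150],(600,560),interpolation=cv2.INTER_CUBIC))
for n,u,v in [('top',268,165),('floor',255,180),('led',300,210)]: print(n,px(d,u,v).round(3))
E
```

```text
top [0.62  0.063 0.039]
floor [0.597 0.087 0.002]
led [ 0.542  0.002 -0.002]
```

View pics/c0.png

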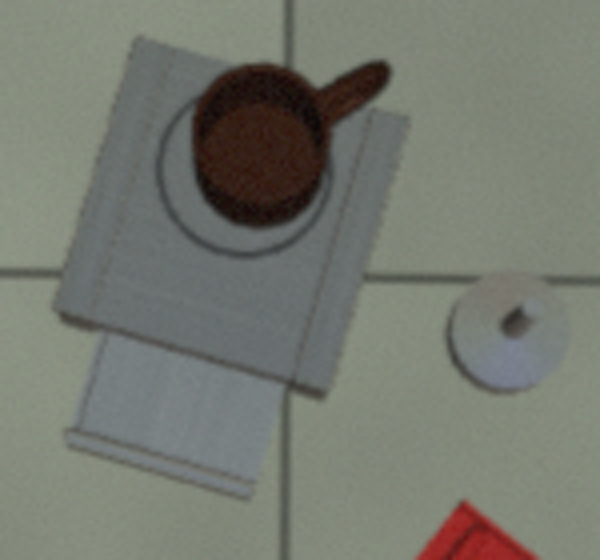

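The crop shows the bare-metal tray in the slot, with its lip running from crop (68,437) to (250,490). Warmer top corners are at crop (53,310), (325,393), (138,37) and (410,118).

```bash
python3 - <<'E'
from h import *
d=np.load('pics/top0.npz')
P=lambda x,y,z: px(d,210+x/4-.4,80+y/4-.4,z)
FL,FR,BL,BR=[P(x,y,.042) for x,y in[(53,310),(325,393),(138,37),(410,118)]]
c=(FL+FR+BL+BR)/4
print('c',c, [np.linalg.norm(a-b) for a,b in[(FL,FR),(BL,BR),(FL,BL),(FR,BR)]])
for a,b in[(FL,BL),(FR,BR)]: print(np.degrees(np.arctan2(*(b-a)[[1,0]])))
for a,b in[(FR,FL),(BR,BL)]: print(np.degrees(np.arctan2(*(b-a)[[1,0]]))-90)
L=[P(x,y,.03) for x,y in[(67,443),(247,498),(70,430),(254,485)]]
print(np.array(L)); print('lip',np.mean(L,0),np.linalg.norm(L[0]-L[1]),np.degrees(np.arctan2(*(L[0]-L[1])[[1,0]]))-90)
# segment z map check
T=np.linalg.inv(d['world_to_cam']);print(T[:3,3])
print('funnel',P(510,335,.03),'moka top',px(d,176,118))
E
```

```text
c [0.67689466 0.06482152 0.042     ] [np.float64(0.12671523626456746), np.float64(0.12763643667610391), np.float64(0.12933284439313678), np.float64(0.1305140215608634)]
-16.15613030788637
-16.55879788285932
-16.227821310311626
-15.698517425256341
[[0.57405697 0.1379162  0.03      ]
 [0.55021842 0.05643299 0.03      ]
 [0.5799623  0.1366641  0.03      ]
 [0.55614597 0.05333674 0.03      ]]
lip [0.56509592 0.09608751 0.03      ] 0.0848987034236889 -16.307249356929617
[0.50191032 0.06492577 0.78024619]
funnel [ 0.62619226 -0.06262209  0.03      ] moka top [0.69613372 0.22427468 0.06079515]
```

```bash
cat >> h.py <<'E'
from scipy.spatial.transform import Rotation as Ro
def plan(pos,yaw):
    s=get_state(); R=Ro.from_euler('xyz',s['ee_rot'],degrees=True)
    Rt=Ro.from_euler('xyz',[180,0,yaw],degrees=True)
    print('t',s['time'],'pos',s['position'].round(4),'rot',s['ee_rot'].round(2),'F',s['contact_force'].round(1),'w',round(s['gripper_width'],3))
    print('shift mm',(R.inv().apply(np.array(pos)-s['position'])*1000).round(1),'turn',(R.inv()*Rt).as_rotvec(degrees=True).round(2))
E
python3 -c "
from h import *
plan([.5655,.097,.30],73.8)"
```

```text
t 0.1 pos [0.197  0.4865 0.404 ] rot [-179.92   -0.    157.96] F [-0.6  0.1  0.6] w 0.998
shift mm [-487.8 -222.6  104.3] turn [-7.000e-02  6.000e-02  8.416e+01]
```

drive_tool(increments=[[-44,-20,0,0,0,8,0],[-88,-40,0,0,0,16,0],[-132,-60,0,0,0,24,0],[-176,-80,10,0,0,32,0],[-220,-100,20,0,0,40,0],[-264,-120,35,0,0,48,0],[-308,-140,50,0,0,56,0],[-352,-160,60,0,0,64,0]], squeeze=40)

```text
time: 0.9
position: [0.4636, 0.2047, 0.3436]
ee_rot: [-179.9, 0.0, 93.6]
contact_force: [0.3, 0.6, 0.1]
gripper_width: 0.498
```

```bash
python3 -c "
from h import *
plan([.5655,.097,.30],73.8)"
```

```text
t 0.9 pos [0.4636 0.2047 0.3436] rot [-1.7994e+02  2.0000e-02  9.3620e+01] F [0.3 0.6 0.1] w 0.498
shift mm [-114.    94.9   43.5] turn [-0.06  0.03 19.82]
```

drive_tool(increments=[[-34,28,10,0,0,6,0],[-68,56,25,0,0,12,0],[-102,85,40,0,0,18,0],[-114,95,44,0,0,20,0],[-114,95,44,0,0,20,0],[-114,95,44,0,0,20,0],[-114,95,44,0,0,20,0],[-114,95,44,0,0,20,0]])

```text
time: 1.7
position: [0.5649, 0.1005, 0.3016]
ee_rot: [180.0, -0.0, 74.1]
contact_force: [-0.2, 0.0, -0.8]
gripper_width: 0.503
```

```bash
python3 -c "
from h import *
plan([.5655,.097,.182],73.8)
snap('wrist','w1')"
```

```text
t 1.7 pos [0.5649 0.1005 0.3016] rot [ 1.7995e+02 -3.0000e-02  7.4080e+01] F [-0.2  0.  -0.8] w 0.503
shift mm [ -3.3   1.5 119.6] turn [ 0.05 -0.03  0.28]
```

View pics/w1.png

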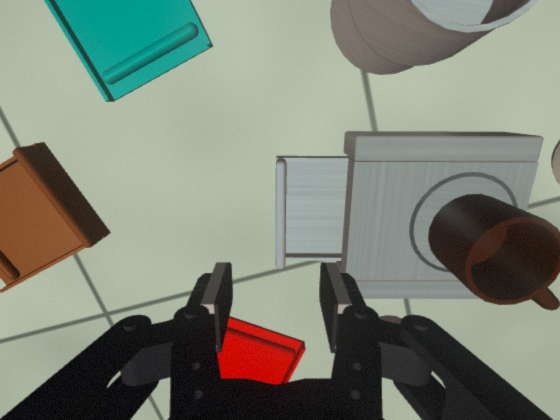

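The wrist view shows the lip as a vertical bar at column 281, rows 157–268. The fingers sit on either side of that column, aligned with the slot direction.

```bash
python3 -c "
from h import *
d=np.load('pics/w1.npz')
a=px(d,281,158,.03);b=px(d,281,268,.03);print(a,b,(a+b)/2,np.linalg.norm(a-b),np.degrees(np.arctan2(*(a-b)[[1,0]]))-90)
p=px(d,344,210,.042);q=px(d,346,134,.042);r=px(d,341,296,.042);print(p,(q+r)/2,np.degrees(np.arctan2(*(q-r)[[1,0]]))-90)
"
```

```text
[0.58012734 0.14106598 0.03      ] [0.55574105 0.05425406 0.03      ] [0.56793419 0.09766002 0.03      ] 0.09017205846042707 -15.69055369542572
[0.61463075 0.09341186 0.042     ] [0.61219618 0.08465322 0.042     ] -13.932986243294238
```

Both cameras agree within about 2 mm, so I'm descending.

drive_tool(increments=[[-3,2,20,0,0,0.3,0],[-3,2,45,0,0,0.3,0],[-3,2,70,0,0,0.3,0],[-3,2,90,0,0,0.3,0],[-3,2,105,0,0,0.3,0],[-3,2,112,0,0,0.3,0],[-3,2,118,0,0,0.3,0],[-3,2,118,0,0,0.3,0]])

```text
time: 2.55
position: [0.5665, 0.0963, 0.1828]
ee_rot: [-180.0, 0.0, 73.7]
contact_force: [-0.8, 0.0, -0.2]
gripper_width: 0.504
```

```bash
python3 -c "
from h import *
plan([.5655,.097,.182],73.8)
snap('wrist','w2');snap('scene','s2')"
```

```text
t 2.55 pos [0.5665 0.0963 0.1828] rot [-179.99    0.     73.69] F [-0.8  0.  -0.2] w 0.504
shift mm [ 0.4 -1.1  0.8] turn [-0.01  0.   -0.11]
```

View pics/w2.png

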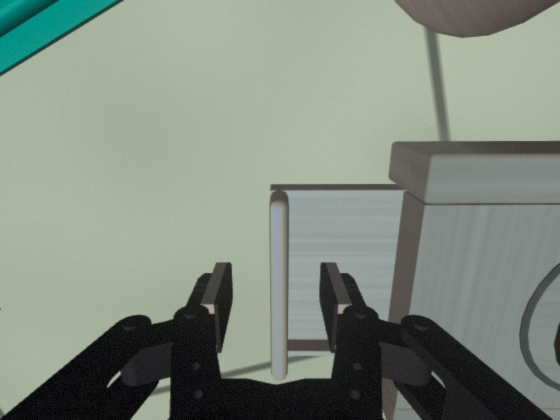

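View pics/s2.png

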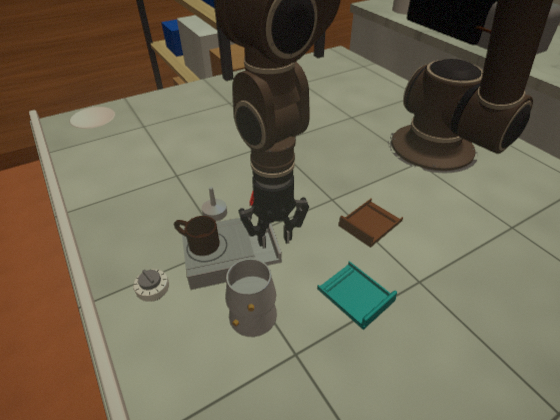

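The lip (column 279) lies midway between the jaws (columns 231 and 322), and nothing is touching. Closing now.

drive_tool(increments=[[0,0,0,0,0,0,-0.4],[0,0,0,0,0,0,-0.7],[0,0,0,0,0,0,-1],[0,0,0,0,0,0,-1],[0,0,0,0,0,0,-1],[0,0,0,0,0,0,-1],[0,0,0,0,0,0,-1],[0,0,0,0,0,0,-1]], squeeze=40)

```text
time: 3.45
position: [0.5669, 0.096, 0.1835]
ee_rot: [179.9, -0.0, 73.7]
contact_force: [-1.2, 0.8, 6.0]
gripper_width: 0.081
```

Gripped: the opening reads about 7 mm and the lip is 8 mm. Pulling slowly along tool -y.

drive_tool(increments=[[0,-2,0,0,0,0,-1],[0,-5,0,0,0,0,-1],[0,-8,0,0,0,0,-1],[0,-11,0,0,0,0,-1],[0,-14,0,0,0,0,-1],[0,-17,0,0,0,0,-1],[0,-20,0,0,0,0,-1],[0,-22,0,0,0,0,-1]])

```text
time: 4.25
position: [0.5459, 0.1022, 0.1835]
ee_rot: [179.9, -0.0, 73.6]
contact_force: [4.0, -1.2, 5.4]
gripper_width: 0.084
```

```bash
python3 -c "
from h import *
plan([.5655,.097,.182],73.8)
snap('wrist','w3');snap('scene','s3')"
```

```text
t 4.25 pos [0.5459 0.1022 0.1835] rot [ 1.7988e+02 -3.0000e-02  7.3640e+01] F [ 4.  -1.2  5.4] w 0.084
shift mm [ 0.5 20.2  1.6] turn [ 0.12 -0.03 -0.16]
```

View pics/w3.png

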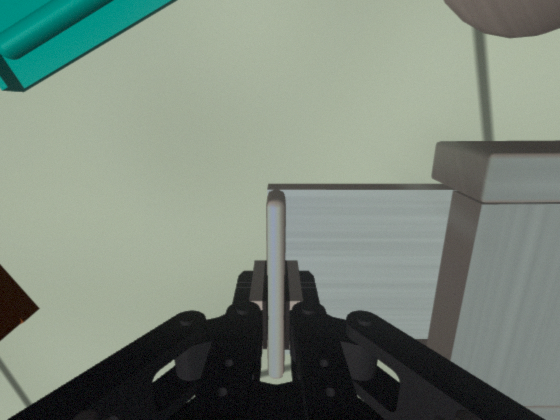

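The tray follows the gripper. Before pulling further I'll check clearance to the brown look-alike, which lies ahead of the lip.

```bash
python3 -c "
from h import *
d=np.load('pics/top0.npz')
for u,v in [(190,290),(239,280),(215,286),(250,340)]:
  for z in (.0,.03):
    p=px(d,u,v,z); q=p[:2]-[.677,.065]; c,s=np.cos(np.radians(-16.2)),np.sin(np.radians(-16.2)); print(u,v,z,p.round(3),'warmer frame',(c*q[0]+s*q[1]).round(3),(-s*q[0]+c*q[1]).round(3))
"
```

```text
190 290 0.0 [0.391 0.205 0.   ] warmer frame -0.314 0.054
190 290 0.03 [0.395 0.199 0.03 ] warmer frame -0.308 0.051
239 280 0.0 [0.41  0.115 0.   ] warmer frame -0.27 -0.027
239 280 0.03 [0.414 0.113 0.03 ] warmer frame -0.266 -0.028
215 286 0.0 [0.399 0.159 0.   ] warmer frame -0.294 0.012
215 286 0.03 [0.403 0.155 0.03 ] warmer frame -0.289 0.01
250 340 0.0 [0.3   0.093 0.   ] warmer frame -0.37 -0.079
250 340 0.03 [0.308 0.092 0.03 ] warmer frame -0.362 -0.077
```

The brown tray's nearest point is at warmer x = -0.266. Pulling 64 mm more leaves a gap of about 26 mm and puts the lip at about -0.202, which is clear of it.

drive_tool(increments=[[0,-6,0,0,0,0,-1],[0,-16,0,0,0,0,-1],[0,-26,0,0,0,0,-1],[0,-36,0,0,0,0,-1],[0,-46,0,0,0,0,-1],[0,-56,0,0,0,0,-1],[0,-64,0,0,0,0,-1],[0,-64,0,0,0,0,-1]])

```text
time: 5.15
position: [0.4833, 0.1205, 0.1835]
ee_rot: [180.0, -0.0, 73.7]
contact_force: [-1.2, -0.1, 9.2]
gripper_width: 0.083
```

```bash
python3 -c "
from h import *
plan([.5655,.097,.182],73.8)
snap('wrist','w4');snap('scene','s4')"
```

```text
t 5.15 pos [0.4833 0.1205 0.1835] rot [ 1.7998e+02 -4.0000e-02  7.3690e+01] F [-1.2 -0.1  9.2] w 0.083
shift mm [ 0.6 85.5  1.5] turn [ 0.02 -0.04 -0.11]
```

View pics/w4.png

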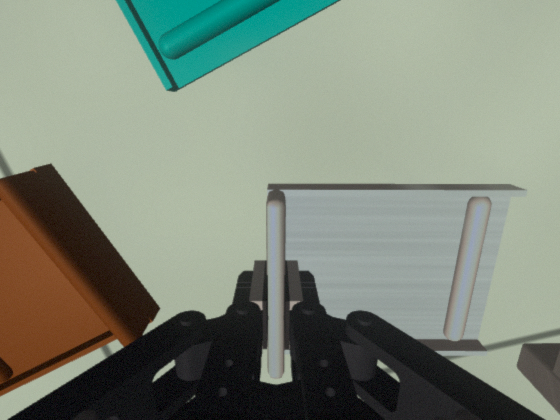

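View pics/s4.png

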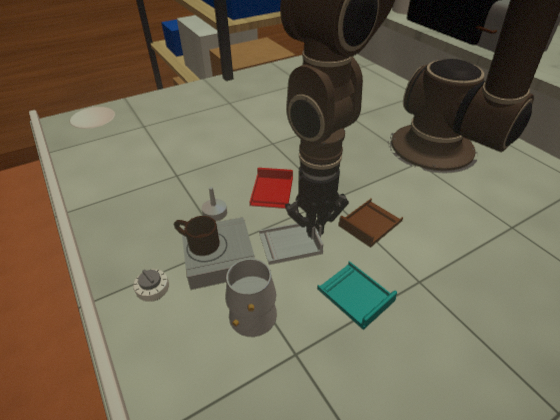

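The tray is out with a gap, still gripped at its lip, and the cup, stack and funnel are unmoved. I'll release it partially because of the brown neighbour, then rise.

drive_tool(increments=[[0,0,0,0,0,0,-0.6],[0,0,0,0,0,0,-0.35],[0,0,0,0,0,0,-0.35],[0,0,0,0,0,0,-0.35],[0,0,-10,0,0,0,-0.35],[0,0,-30,0,0,0,-0.35],[0,0,-60,0,0,0,-0.35],[0,0,-90,0,0,0,-0.35]])

```text
time: 6.05
position: [0.4838, 0.1201, 0.2741]
ee_rot: [-180.0, 0.0, 73.6]
contact_force: [1.2, -0.4, -0.6]
gripper_width: 0.322
```

drive_tool(increments=[[0,0,-40,0,0,0,-0.35],[0,-40,-60,0,0,0,-0.35],[0,-80,-80,0,0,0,-0.35],[0,-120,-80,0,0,0,-0.35],[0,-150,-80,0,0,0,-0.35],[0,-150,-80,0,0,0,-0.35],[0,-150,-80,0,0,0,-0.35],[0,-150,-80,0,0,0,-0.35]])

```text
time: 6.85
position: [0.3407, 0.1624, 0.3532]
ee_rot: [180.0, -0.0, 73.6]
contact_force: [0.3, -0.5, -0.3]
gripper_width: 0.32
```

```bash
python3 - <<'E'
from h import *
plan([.5655,.097,.182],73.8)
d=snap('top','top5');snap('scene','s5')
f=d['frame'][80:220,210:360,::-1]
f=d['frame'][80:270,190:380,::-1]
cv2.imwrite('pics/c5.png',cv2.resize(f,(570,570),interpolation=cv2.INTER_CUBIC))
E
```

```text
t 6.85 pos [0.3407 0.1624 0.3532] rot [ 1.7996e+02 -3.0000e-02  7.3640e+01] F [ 0.3 -0.5 -0.3] w 0.32
shift mm [  0.5 234.  171.3] turn [ 0.04 -0.03 -0.16]
```

View pics/c5.png

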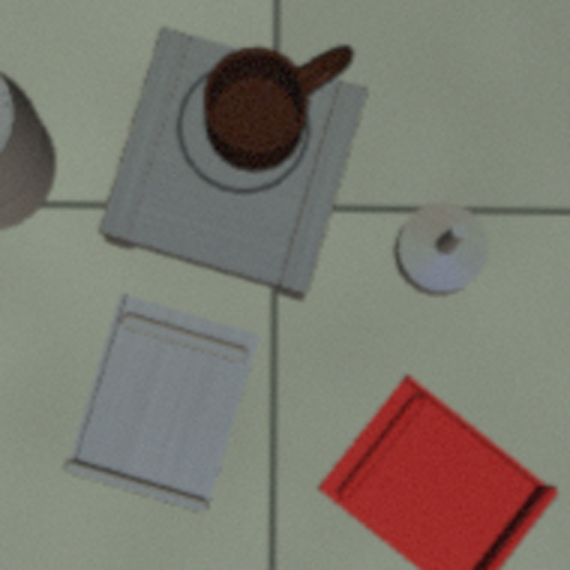

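View pics/s5.png

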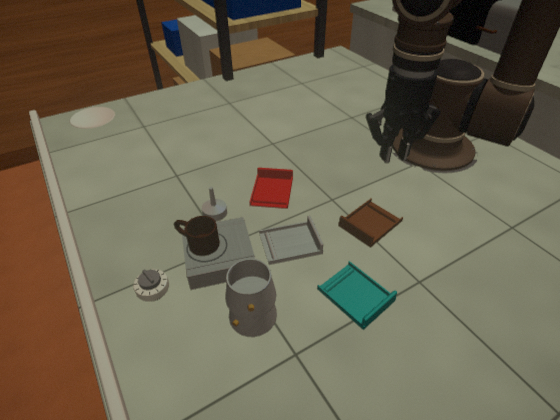

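The tray lies flat with its rear edge at crop (124,295)–(257,333), clear of the warmer. A final numeric check follows, then I'll hand in.

```bash
python3 - <<'E'
from h import *
d=np.load('pics/top5.npz');o=np.load('pics/top0.npz')
c,s=np.cos(np.radians(-16.2)),np.sin(np.radians(-16.2))
for x,y,z in[(124,295,.012),(257,333,.012),(68,465,.03),(208,508,.03)]:
    q=px(d,190+x/3-.3,80+y/3-.3,z)[:2]-[.677,.065]; print((c*q[0]+s*q[1]).round(3),(-s*q[0]+c*q[1]).round(3))
m=cv2.absdiff(cv2.GaussianBlur(d['frame'],(5,5),0),cv2.GaussianBlur(o['frame'],(5,5),0)).max(2)
for n,(u0,v0,u1,v1) in dict(cup=(245,90,312,145),moka=(145,90,215,162),funnel=(318,142,356,182)).items(): print(n,m[v0:v1,u0:u1].max())
E
```

```text
-0.094 0.042
-0.092 -0.043
-0.203 0.042
-0.203 -0.046
cup 6
moka 4
funnel 4
```

```bash
python3 -c "
from h import *
print(hand_in())"
```

```text
the job is handed in; nothing more can be done
None
```

I pinched the bare-metal tray by its lip, pulled it about 86 mm straight out past the catch, released it and backed the arm off. The job was handed in at about 7 s; no verdict is reported.

Last checks, from the top and scene pictures:
- **Gap:** the rear edge is about 28 mm clear of the warmer's front (tray_back x ≈ -0.093 m).
- **Alignment:** the tray is about 1 mm off sideways and about 1° from in line with the slot. It looks flat on the ledge.
- **Other objects:** the cup, moka bottoms and funnel show no change from the first top picture.
- **Robot:** it is clear of everything, with wrist force under 1 N.

No check failed. The two cameras differed by about 2 mm on where the lip was. The wrist camera put the warmer's front edge about 2° off the top camera's angle; I used the top camera's value.

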